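Clamp a bar in the drill jig with a star knob

ROBOT

A 6-joint arm with a two-finger parallel gripper is mounted at the origin on the work surface. World frame = base frame: x ahead of the robot, y to its left, z up, the work surface at z = 0. Lengths are in m, angles in rad, forces in N, time in s.
With the tool pointing down it reaches from about 0.275 to 0.825 m from the base axis. Payload 4.9 kg.
Tool frame: the origin (TCP) lies midway between the tips of the shut fingers; the grasp point (between the pads) lies 19 mm behind it (bot.grip_depth is the distance from the TCP to the grasp point, in m); z points along the fingers, y is the line along which they close (so a half turn about z gives the same grasp; the last joint's range is limited). The gripper opens to 85 mm and grips with 20 to 120 N. Pads are 22 mm wide; open, the fingers measure 114 mm over their backs; the gripper's body (76 mm by 85 mm) begins 54 mm behind the grasp point. The pads swing forward as they close: fully open they stand 13 mm farther back than shut.
Start: joints at [-1.483, 0.326, -0.193, 1.052, 0, 1.437], TCP at [0.121, -0.537, 0.201] pointing down, gripper open.
Joint ranges: [-2.65, 2.65], [-0.97, 1.79], [-1.3, 1.35], [-1.93, 2.1], [-1.47, 1.37], [-3.14, 3.14]. Speed limits (rad/s): [2.57, 2.57, 3.14, 3.14, 3.14, 3.14].

INTERFACE

Orientations are given as a unit quaternion [w, x, y, z].
In Python, from cell import bot gives the robot as it stands. Calls block until the motion is done:
- bot.move_pose(position, orientation): joint-space move of the TCP to a pose.
- bot.move_linear(position, speed=0.15, rotation=None, until_force=None): straight line of the TCP; rotation=None keeps the orientation; speed is the mean speed in m/s. With until_force (N) it stops when the force on the tool has changed by that much, and returns True; else False.
- bot.goto_joints(angles): joint-space move.
- bot.set_gripper(opening, grasp_force=None): opening from 0.0 (shut) to 1.0 (fully open); grasp_force is the grip in N (None keeps the last); returns when the fingers have stopped.
- bot.wait(seconds).
- bot.solve_ik(position, orientation): joint angles nearest the present ones, or None.
- bot.camera(name): name is "side" or "top"; returns the picture (400x640x3 uint8, red, green, blue); there is no depth.
- bot.calibration(name): a dict with "mtx" (3x3 intrinsics, pixels), "extrinsics" (4x4, takes a point from world to camera coordinates). Camera axes: x right, y down, z forward; pixel columns grow to the right and rows downward; lengths in m; the calibration is good to about 2 mm. A picture is of the moment at which its call begins. calibration takes no time and is no camera call.
A pose or a line that the arm cannot do raises bot.PlanningError and nothing moves.
- bot.close_job(): hands the job in; it is judged then, once.
Trained networks look in the newest picture that a camera, given by its name, has taken for a name from the list of things; names that differ only in an ending like _2 or _b are one class to them, and where a whole thing is asked for, a point or a joint stands for the part that bears it (a point fixed in the world has none). Each returns a list of dicts, best first, with "confidence" (0 to 1); they miss things now and then, are a little off and sometimes report something else, mostly with a low value. They report only what shows in the picture. A call takes as long as a camera call. They do not tell look-alikes from the thing itself.
- bot.search_frame(camera, thing): "bbox" ([left, top, width, height] in pixels, round what is visible of it).
Readings, each from a call of its own:
- bot.read_clock(): time.
- bot.read_joint_positions(): joint angles.
- bot.read_joint_vel(): joint speeds.
- bot.read_joint_efforts(): joint torques, N m.
- bot.read_position(): TCP position.
- bot.read_tool_rot(): TCP orientation.
- bot.read_ft_force(): force on the tool from outside, world axes, zero at the start.
- bot.read_moment(): the same for the moment, N m.
- bot.read_gripper_width(): opening from 0.0 (shut) to 1.0 (fully open).
- bot.read_finger_force(): force on a finger pad.
Only numpy, scipy, OpenCV 4.12 (cv2) and the standard library are available. Lean on these libraries where they do the work, as an engineer would, in place of code of your own. Each camera call takes 0.05 s, during which the arm holds its last target. There are 200 camera calls.

TASK

Slide the aluminium bar along the channel of the drill jig until its front end is fully home against the end stop. Then start the black star knob cleanly on its stud: it is sitting crossed on the first thread, so turn it backwards (anticlockwise seen from above) until the thread clicks and the knob drops, and only then turn it forwards (clockwise) until the strap clamps the bar firmly. Let go with the bar still home, and leave the other things on the bench where they are.

Things in the scene. Friction and masses are not known exactly. Their poses are not given: they have to be found in the camera images.
- jig: Drill jig bolted to the bench: green base 200 (x) x 255 (y) x 15 mm. Origin on the bench under it; x away from the robot at yaw 0, z up; base spans x -100..+100, y -150..+105 mm. The stud of the star knob stands at x = +12, y = -20. A dark bridge plate with two brass drill bushings spans the channel at y = +25..+65. Except for the knob, nothing on the jig is higher than 54 mm above the bench.
- channel_mouth (a point): Floor of the open end of the channel in which the bar slides: x = -50, y = -65 mm in the jig, 15 mm above the bench. The channel runs along the jig's +y from here to the end stop between two steel rails, 53 mm apart and 10 mm high above the base.
- stop_face (a point): Middle of the face of the end stop that the bar must touch, on the channel's centre line, 25 mm above the bench. Axes as the jig: the bar travels along +y towards it.
- bar: The aluminium flat bar to be clamped, 50 (x) x 200 (y) x 20 mm, 0.45 to 0.65 kg, loose in the channel on the jig's base (underside 15 mm above the bench), under the bridge and the raised strap, 35 to 65 mm short of the stop. Origin: centre of its underside, y along its length towards the stop. When home, its rear end stands 45 mm outside the rails.
- bar_front (a point): Middle of the bar's front end face (the end that meets the stop).
- bar_tail (a point): Middle of the bar's rear end face (push here, towards the stop), 25 mm above the bench; the face is 50 mm wide and reaches from 15 to 35 mm above the bench.
- star_knob (a joint): Angle of the knob, rad, growing clockwise seen from above (forwards). It starts at 0.5 to 1.9. Crossed, it binds at about 2.2 if turned forwards (never force it); turned backwards it drops with a click near 0, and meets a firm stop at about -3. After the drop it turns forwards freely, 8 mm down a turn, meets the bar near 5.3 and is tight near 6. Friction 0.03 N m; it stays where it is left.
- knob_height (a joint): Height of the knob in m: 0.011 to 0.014 while its thread rides crossed on the stud, 0.006 just after it has dropped, about 0 when the bar is clamped. A push of 7 to 10 N on the end of an arm, along its path, clamps the bar firmly (well over 8 N under the strap).
- knob_centre (a point): On the knob's axis, at half the height of its arms. Black knob: hub of 42 mm diameter, three arms 120 degrees apart, 16 mm wide, 18 mm high, round tips 59 mm from the axis. The cap with a red disc rises 14 mm above this point; the hub reaches 23 mm below it, to the strap when clamped. Closed fingers fit between two arms at this height and can push an arm all the way round.
- knob_arm_a (a point): Middle of the round end of one arm, 50 mm from the axis.
- knob_arm_b (a point): The same on the next arm (120 degrees anticlockwise seen from above).
- knob_arm_c (a point): The same on the third arm.
- strap: The dark steel clamping strap, 150 x 32 x 9 mm. Origin on its heel hinge, 63 mm beyond the stud; its nose (a round bar across it, 125 mm from the heel, over the bar) is held 5 mm above the bar by a spring under it until the knob presses it down.
- strap_nose (a point): Lowest point of the strap's nose: 40 mm above the bench raised, 35 mm when it rests on the bar.
- bushing: Loose brass drill bushing, 26 mm diameter, 20 mm high, standing on the jig's base near x = +70, y = -110 of the jig. Bystander.
- calliper: Digital calliper, 160 mm long, lying to the left. Bystander.
- screwdriver: Screwdriver lying to the right, near. Bystander.
- brush: Hand brush lying beyond the jig on the left. Bystander.
- oil_bottle: White plastic bottle with a red cap, 52 mm diameter, 130 mm high, beyond the jig on the right. Bystander.
- pot: White cup, 76 mm diameter, 60 mm high, to the left. Bystander.
- finished_bar: A bar like the one in the jig, already drilled, lying on the bench to the right. Bystander.
Mind the look-alikes: they are no part of the job. What is shaped like the bar but blue or red is not meant.

How it is judged:
On the way, in this order (a step that is already met when the one before it is completed fails the run):
1. the bar is home against the end stop (y of bar_front in the frame of stop_face above -0.002 m), for 0.2 s.
2. the knob has been turned back until it dropped onto its thread, with the bar home (y of bar_front in the frame of stop_face above -0.002 m and value of joint knob_height below 0.0085 m), for 0.1 s.
At the end, for the whole second after the job is handed in: The bar's front end is within 2 mm of the end stop and lies straight in the channel, the knob is screwed down (knob_height below 1.5 mm), the strap presses on the bar with more than 8 N, and bar and knob are at rest (y of bar_front in the frame of stop_face above -0.002 m and value of joint knob_height below 0.0015 m and contact force between strap and bar above 8 N and angle between the y axis of bar and the y axis of jig, either way round below 0.04 rad and linear speed of bar below 0.01 m/s and velocity of joint star_knob between -0.1 and 0.1 rad/s); the robot touches nothing.
It fails at once if a bystander (bushing, calliper, screwdriver, brush, oil bottle, pot, finished bar) was moved by more than 30 mm (distance of any of bushing, calliper, screwdriver, brush, oil_bottle, pot, finished_bar from where it was at the start of the episode above 0.03 m).
It fails at once if the knob was forced forwards past its bind while its thread was still crossed (value of joint star_knob above 2.75 rad and value of joint knob_height above 0.009 m).
It also fails if it takes over 67 s, if anything falls off the work surface, if the arm or the gripper's body presses on something with over 40 N, if the wrist force passes 120 N, or if a joint passes its speed limit or range.

## Working session

There is one attempt and no reset: what is moved stays moved. The work goes in short steps, each a Python script; the robot and the scene stay as the last script left them, time stands still between calls to the robot, and variables do not carry over. Pictures are saved under pics/ and viewed, at most 10 in all, crops included, and the job is handed in when it is done.

```bash
mkdir -p pics; ls; python3 - <<'E'
from cell import bot
import cv2
for n in("top","side"):
    im=bot.camera(n); cv2.imwrite(f"pics/{n}0.png",im[:,:,::-1])
    c=bot.calibration(n); print(n,c["mtx"],c["extrinsics"])
    for t in("jig","bar","star_knob","strap","bushing"):
        print(t,[(d["bbox"],d["confidence"]) for d in bot.search_frame(n,t)][:3])
print(bot.read_clock(),bot.read_tool_rot())
E
```

```text
pics
top [[471.85379033   0.         320.72282143]
 [  0.         471.85379033 201.87042854]
 [  0.           0.           1.        ]] [[-0.02711981 -0.99947557 -0.01769452  0.02889042]
 [-0.99620648  0.02848682 -0.08222624  0.46337665]
 [ 0.08268718  0.01539744 -0.9964566   1.28628334]
 [ 0.          0.          0.          1.        ]]
jig [([248.4, 117.5, 98.6, 87.0], 0.75)]
bar [([281.7, 162.0, 67.0, 26.3], 0.94), ([330.0, 230.4, 70.1, 29.2], 0.87), ([161.9, 275.7, 68.6, 58.6], 0.72)]
star_knob [([274.7, 141.1, 38.2, 30.8], 0.81)]
strap [([283.9, 123.8, 22.2, 55.0], 0.63)]
bushing [([317.8, 127.1, 6.6, 6.2], 0.65)]
side [[511.19825712   0.         319.60310868]
 [  0.         511.19825712 193.82290345]
 [  0.           0.           1.        ]] [[-0.89116606 -0.45363033  0.00652521  0.39543691]
 [-0.27207546  0.52287778 -0.80782038  0.1735241 ]
 [ 0.36303994 -0.72167746 -0.58939261  1.13889351]
 [ 0.          0.          0.          1.        ]]
jig [([196.5, 171.3, 114.5, 85.1], 0.94)]
bar [([256.9, 178.2, 47.9, 53.7], 0.9), ([345.4, 179.7, 56.3, 46.1], 0.75), ([289.9, 243.4, 92.8, 44.7], 0.59)]
star_knob [([227.6, 173.5, 43.3, 28.7], 0.58)]
strap [([218.4, 193.5, 60.4, 14.9], 0.6), ([226.2, 172.8, 45.4, 29.1], 0.49)]
bushing []
0.6 [-3.67099904e-06  9.93856290e-01  1.10678245e-01  1.96646216e-05]
```

```bash
python3 - <<'E'
import cv2
a=cv2.imread("pics/top0.png")[100:220,235:395]; cv2.imwrite("pics/a.png",cv2.resize(a,None,fx=5,fy=5,interpolation=cv2.INTER_CUBIC))
a=cv2.imread("pics/side0.png")[150:270,170:330]; cv2.imwrite("pics/b.png",cv2.resize(a,None,fx=5,fy=5,interpolation=cv2.INTER_CUBIC))
E
```

```text
(no output)
```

View pics/a.png

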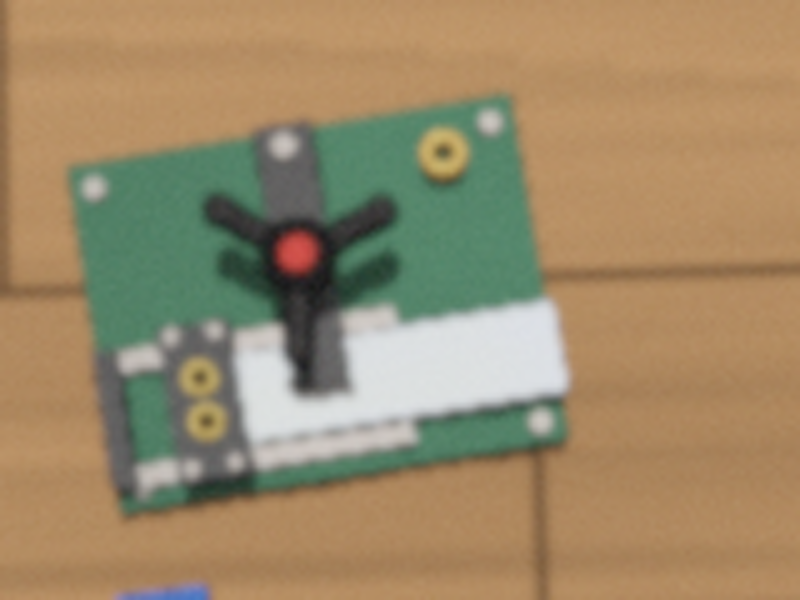

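View pics/b.png

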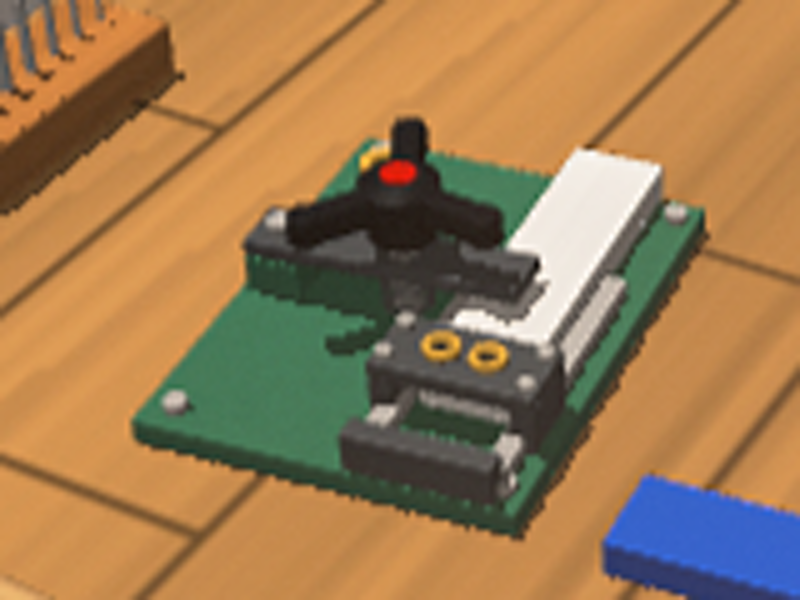

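View pics/top0.png

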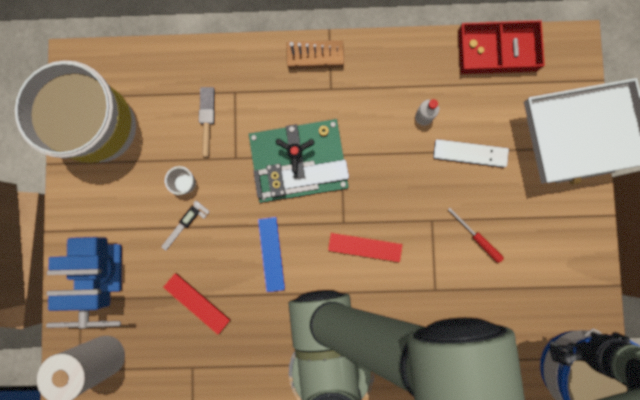

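```bash
cat > h.py <<'E'
from cell import bot
import numpy as np, cv2
from scipy.optimize import least_squares
OFF={"top":(235,100),"side":(170,150)}
def pix(cam,p): return (np.array(p,float)+.5)/5-.5+OFF[cam]
def proj(cam,X):
    c=bot.calibration(cam); E=np.array(c["extrinsics"]); q=np.atleast_2d(X)@E[:3,:3].T+E[:3,3]
    q=q@np.array(c["mtx"]).T; return q[:,:2]/q[:,2:]
def tri(pt,ps):
    return least_squares(lambda X:np.r_[proj("top",X)[0]-pt,proj("side",X)[0]-ps],[.6,.1,.03]).x
def plane(cam,p,z):
    X=least_squares(lambda v:proj(cam,[v[0],v[1],z])[0]-p,[.6,.1]).x; return np.r_[X,z]
def R(a): return np.array([[np.cos(a),-np.sin(a)],[np.sin(a),np.cos(a)]])
E
python3 - <<'E'
from h import *
C=np.array([[.1,.105],[.1,-.15],[-.1,-.15],[-.1,.105]])
T=[(70,167),(512,95),(567,443),(125,517)]; S=[(135,422),(370,140),(705,215),(520,522)]
def world(v): return np.c_[C@R(v[2]).T+v[:2],np.full(4,.015)]
T=np.array([pix("top",p) for p in T]);S=np.array([pix("side",p) for p in S])
for w in((1,0),(0,1),(1,1)):
    r=least_squares(lambda v:np.r_[w[0]*(proj("top",world(v))-T).ravel(),w[1]*(proj("side",world(v))-S).ravel()],[.6,.1,0])
    print(w,r.x,np.round(r.fun,1))
v=r.x
toj=lambda X:np.r_[R(v[2]).T@(X[:2]-v[:2]),X[2]]
for t,s in zip(T,S): print("corner",tri(t,s))
for n,a,b in(("disc",(298,252),(398,172)),("tailA",(553,300),(578,150)),("tailB",(570,388),(662,166))):
    X=tri(pix("top",a),pix("side",b)); print(n,X,toj(X))
for a in((213,207),(387,210),(300,385)): 
    X=plane("top",pix("top",a),.095);print("arm top",X,toj(X))
E
```

```text
(1, 0) [0.57937037 0.09808523 0.13375746] [-0.5  0.1  0.4 -0.1  1.1 -0.  -1.  -0.  -0.  -0.  -0.  -0.   0.  -0.
 -0.  -0. ]
(0, 1) [0.57627638 0.10230439 0.1368548 ] [-0.   0.  -0.   0.  -0.   0.  -0.   0.  -0.8  0.6 -0.2 -0.1  1.2 -0.8
 -0.  -0.1]
(1, 1) [0.57832344 0.09949489 0.13537407] [-1.1  0.6 -0.2  0.2  0.7  0.3 -1.4  0.4 -0.8 -0.4 -0.2 -0.8  1.  -1.5
 -0.3 -1.1]
corner [0.66486167 0.21407252 0.01099403]
corner [ 0.69861238 -0.03652075  0.01146084]
corner [ 0.50118643 -0.06082381  0.01061181]
corner [0.46657914 0.18705978 0.0084993 ]
disc [0.59587094 0.08049219 0.09584596] [ 0.01482233 -0.02119707  0.09584596]
tailA [ 0.57685487 -0.05540932  0.03199542] [-0.02236115 -0.15328879  0.03199542]
tailB [ 0.52854845 -0.06274937  0.03241869] [-0.07121623 -0.15404219  0.03241869]
arm top [0.62209962 0.12523903 0.095     ] [0.04685013 0.01960052 0.095     ]
arm top [0.61765771 0.03345851 0.095     ] [ 0.03006207 -0.0707408   0.095     ]
arm top [0.52609553 0.08143288 0.095     ] [-0.05418773 -0.01084804  0.095     ]
```

```bash
cat >> h.py <<'E'
YAW=.1354; J=np.array([.578,.0995]); K=np.array([.5945,.081])
def jw(x,y,z): return np.r_[R(YAW)@[x,y]+J,z]
def down(phi): return np.array([0,np.cos(phi/2),np.sin(phi/2),0])
def shot(n):
    for c in("top","side"):
        o=OFF[c]; im=bot.camera(c)[o[1]:o[1]+120,o[0]:o[0]+160,::-1]
        yield cv2.resize(im,None,fx=2.5,fy=2.5,interpolation=cv2.INTER_CUBIC)
def save(n): cv2.imwrite(f"pics/{n}.png",np.hstack(list(shot(n))))
E
python3 - <<'E'
from h import *
q=down(YAW)
bot.set_gripper(0.0)
print(bot.solve_ik(jw(-.05,-.205,.15),q))
bot.move_pose(jw(-.05,-.205,.15),q)
print(bot.move_linear(jw(-.05,-.205,.023),speed=.12,until_force=10))
print(bot.read_position(),bot.read_ft_force())
hit=bot.move_linear(jw(-.05,-.108,.023),speed=.05,until_force=15)
p=bot.read_position(); print(hit,R(YAW).T@(p[:2]-J),p[2],bot.read_ft_force())
bot.wait(.3); print(bot.read_ft_force(),bot.read_clock())
save("home")
E
```

```text
[-0.32609911  0.39522765 -0.22651293  0.94905575  0.          2.68009354]
False
[ 0.55682938 -0.11059927  0.02373115] [0.47378749 0.01705146 1.16411329]
False [-0.04996897 -0.10823426] 0.023007054403547472 [-0.16369212  0.41095712  0.52424831]
[ 0.61737279 -0.03610121  0.49871004] 7.15
```

View pics/home.png

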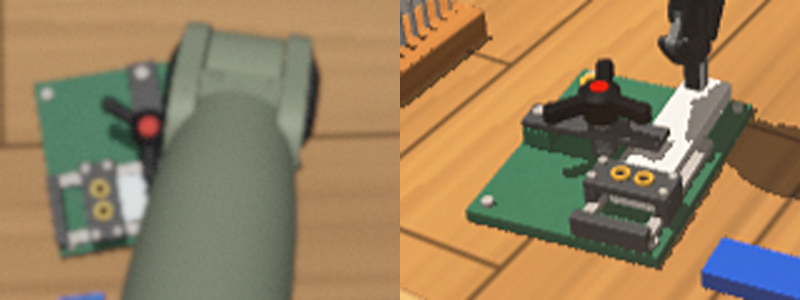

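```bash
python3 - <<'E'
from h import *
p=bot.read_position(); print(p,bot.read_gripper_width(),bot.read_tool_rot(),bot.read_joint_positions())
print((proj("side",[p,p+[0,0,.05]])-OFF["side"]+.5)*5)
im=bot.camera("side"); cv2.imwrite("pics/c.png",cv2.resize(im[100:220,220:380,::-1],None,fx=5,fy=5,interpolation=cv2.INTER_CUBIC))
print((proj("side",[p,p+[0,0,.05]])-[220,100]+.5)*5)
E
```

```text
[ 0.54304303 -0.01429088  0.02298885] 0.0017088213847798166 [-1.37355401e-06  9.97711294e-01  6.76178581e-02 -2.88534456e-06] [-1.62214653e-01  4.98904199e-01 -4.36971738e-01  6.34926635e-01
  1.35990285e-06  2.84403902e+00]
[[593.50541243 221.10089896]
 [590.59509806 141.87775407]]
[[343.50541243 471.10089896]
 [340.59509806 391.87775407]]
```

View pics/c.png

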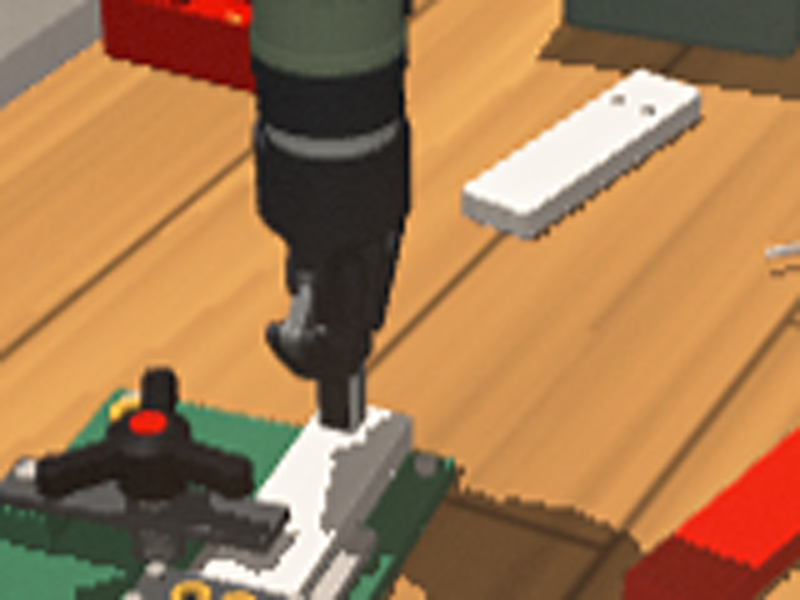

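The side picture (and its enlargement, fingertip near (342,428), bar tail corner still at (412,418)) shows that the bar has not moved and the fingers passed above it. The fingertips look about 27 mm higher than the TCP reading says, so I'll check that by touching down.

```bash
python3 - <<'E'
from h import *
p=bot.read_position()
bot.wait(.2); f0=bot.read_ft_force()
hit=bot.move_linear([p[0],p[1],.002],speed=.03,until_force=5)
print(hit,bot.read_position(),f0,bot.read_ft_force(),bot.read_clock())
bot.move_linear([p[0],p[1],.06],speed=.12)
im=bot.camera("side"); cv2.imwrite("pics/d.png",cv2.resize(im[100:220,220:380,::-1],None,fx=5,fy=5,interpolation=cv2.INTER_CUBIC))
p=bot.read_position(); print(p,(proj("side",[p,p+[0,0,.027]])-[220,100]+.5)*5)
E
```

```text
True [ 0.54265522 -0.01419811  0.00466344] [-0.15705252  0.52136863 -0.55691555] [-0.98456207  0.8295093   5.04731841] 8.0917
[ 0.54221735 -0.01414318  0.05911947] [[342.6700506  414.78080566]
 [341.0783334  371.03927262]]
```

View pics/d.png

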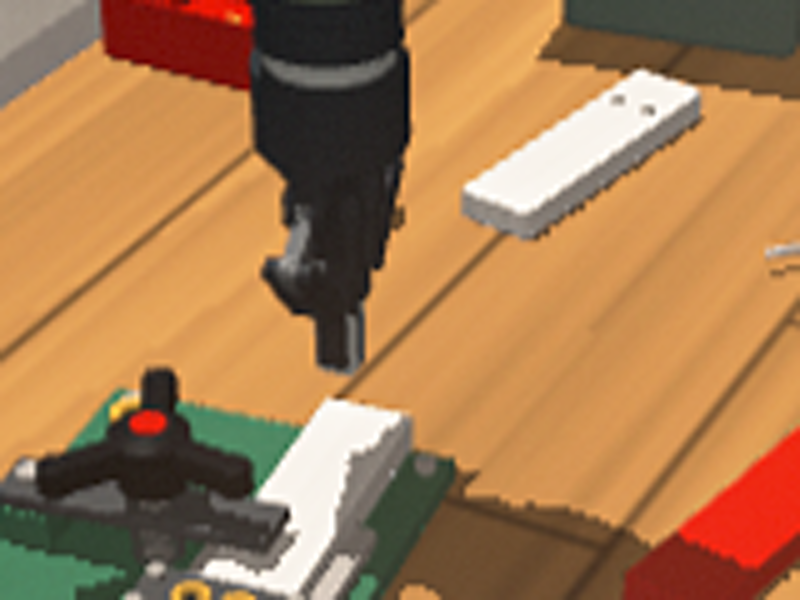

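The bar top (35 mm) was touched at a reading of 4.7 mm, and the picture shows the tip at (340,372), which agrees. So the true tip height is the reading plus about 30 mm, and I'll correct for that from here on.

```bash
cat >> h.py <<'E'
ZB=.0303
def T(x,y,z): return jw(x,y,z-ZB)
E
python3 - <<'E'
from h import *
bot.move_linear(T(-.05,-.205,.09),speed=.2)
print(bot.move_linear(T(-.05,-.205,.023),speed=.12,until_force=10))
bot.wait(.2);f0=bot.read_ft_force()
hit=bot.move_linear(T(-.05,-.10,.023),speed=.05,until_force=15)
p=bot.read_position(); print(hit,R(YAW).T@(p[:2]-J),p[2],bot.read_ft_force()-f0)
bot.wait(.4); print(bot.read_ft_force()-f0,bot.read_clock())
save("home2")
E
```

```text
False
True [-0.04928232 -0.12554643] -0.006993801792644486 [ 1.20976931 -3.80404164  1.05335479]
[ 0.8917612  -2.6575899   0.77574967] 12.1917
```

View pics/home2.png

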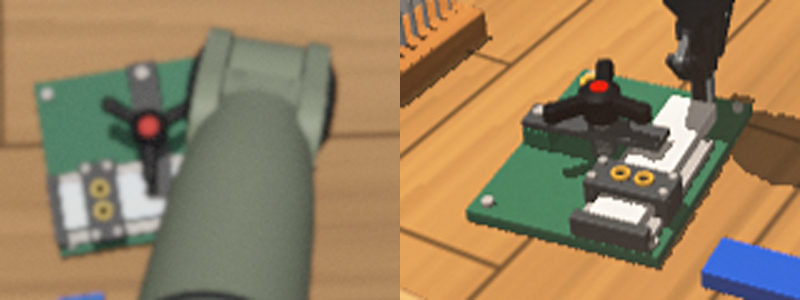

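The bar now fills the gap between bridge and stop, in the top picture at (70,200) and in the side picture at (617,210). I'll give it one confirming push, then turn the knob back.

```bash
cat >> h.py <<'E'
RAD=.044; ZK=.062-ZB
def kp(a,z=ZK,r=RAD): return np.r_[K+r*np.array([np.cos(a),np.sin(a)]),z]
def tang(f,a): return f@np.array([-np.sin(a),np.cos(a),0])
E
python3 - <<'E'
from h import *
h=bot.move_linear(T(-.05,-.112,.023),speed=.02,until_force=15)
p=bot.read_position(); print(h,R(YAW).T@(p[:2]-J),bot.read_ft_force())
bot.move_linear(T(-.05,-.150,.023),speed=.1)
bot.move_linear(T(-.05,-.150,.16),speed=.2)
a=np.radians(-121)
bot.move_linear(kp(a,.135-ZB),speed=.15)
bot.wait(.2); f0=bot.read_ft_force(); print(f0)
h=bot.move_linear(kp(a),speed=.08,until_force=8); print("down",h,bot.read_position()[2]+ZB)
if not h:
    while a<np.radians(-121+30)+2.25:
        a+=.2
        h=bot.move_linear(kp(a),speed=.05,until_force=10)
        f=bot.read_ft_force()-f0
        print(round(np.degrees(a)),h,round(tang(f,a),2),np.round(f,1))
        if h: break
    bot.wait(.2)
    print(bot.read_clock()); save("back")
E
```

```text
True [-0.04980083 -0.12606631] [ 0.95177186 -3.30684842  2.539484  ]
[-0.48352689  0.37417516  0.78137959]
down False 0.06250410565342276
-110 False 0.19 [ 0.  -0.5 -0.9]
-98 False -0.02 [-0.  -0.1 -0.7]
-87 False -0.03 [-0.  -0.4 -0.2]
-75 False -0.36 [-0.2 -0.7 -0.6]
-64 False -0.49 [-0.2 -0.7 -1.3]
-52 False 0.59 [ 1.1 -0.5 -0.8]
-41 False -0.73 [ 0.2 -1.1 -1.6]
-29 False 1.02 [ 1.7  0.2 -1. ]
-18 False 0.34 [ 1.1  0.  -0. ]
-6 False 0.01 [ 1.1 -0.1 -1.1]
5 False -0.55 [ 0.2 -0.5 -0.6]
17 False -0.34 [ 0.8 -0.1 -0.5]
28 False -1.49 [ 0.7 -1.3 -1.4]
39 False -0.26 [-0.1 -0.4 -1. ]
20.7583
```

View pics/back.png

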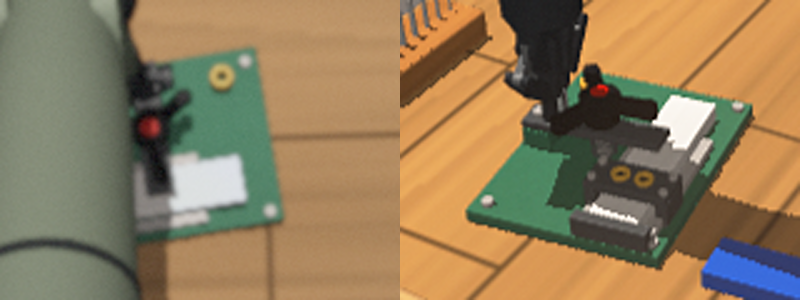

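```bash
cat >> h.py <<'E'
def disc(im):
    im=im[160:215,215:290].astype(int); m=(im[...,0]>130)&(im[...,1]<70)&(im[...,2]<70)
    ys,xs=np.nonzero(m); return ys.mean()+160,xs.mean()+215,len(ys)
E
python3 - <<'E'
from h import *
print(disc(cv2.imread("pics/side0.png")[:,:,::-1])); print(disc(bot.camera("side")))
print(proj("side",[[*K,.096],[*K,.090]]))
E
```

```text
(np.float64(184.06666666666666), np.float64(249.06666666666666), 30)
(np.float64(184.66666666666666), np.float64(250.66666666666666), 9)
[[249.30406371 184.16439017]
 [249.48793179 186.18486529]]
```

```bash
python3 - <<'E'
from h import *
def disc2(im):
    im=im[170:200,235:265].astype(float); m=(im[...,0]>2.2*im[...,1])&(im[...,0]>2.2*im[...,2])&(im[...,0]>60)
    ys,xs=np.nonzero(m); return ys.mean()+170,ys.min()+170,ys.max()+170,xs.mean()+235,len(ys)
print(disc2(cv2.imread("pics/side0.png")[:,:,::-1])); im=bot.camera("side");print(disc2(im)); print(im[180:192,249])
E
```

```text
(np.float64(184.05714285714285), np.int64(182), np.int64(186), np.float64(249.2), 35)
(np.float64(185.96969696969697), np.int64(184), np.int64(188), np.float64(249.3939393939394), 33)
[[ 31  21  22]
 [ 33  24  20]
 [ 28  24  18]
 [ 71  37  33]
 [222  33  20]
 [175  28  15]
 [115  28  20]
 [120  26  16]
 [ 81  28  20]
 [ 40  30  25]
 [ 35  30  25]
 [ 39  33  27]]
```

The disc moved down 1.9 px, about 5.7 mm, so the thread has dropped. Next I'll turn it forwards.

```bash
python3 - <<'E'
from h import *
f0=np.array([-.48,.37,.78]); p=bot.read_position(); a=np.arctan2(p[1]-K[1],p[0]-K[0]); a0=a
log=[];step=.2
while a0-a<9.6:
    a-=step
    h=bot.move_linear(kp(a),speed=.05,until_force=10)
    f=bot.read_ft_force()-f0; t=tang(f,a); log.append((round(a0-a,2),round(t,1)))
    if t>4: step=.06
    if h or t>10.5: print("stop",h,t,f); break
print(log[-14:],bot.read_position(),bot.read_clock())
bot.wait(.3); print(tang(bot.read_ft_force()-f0,a)); print(disc(bot.camera("side")))
E
```

```text
stop False 10.930961825551028 [10.91843821  0.7004049  -1.11824661]
[(np.float64(6.2), np.float64(0.2)), (np.float64(6.4), np.float64(-1.2)), (np.float64(6.6), np.float64(-1.6)), (np.float64(6.8), np.float64(-1.2)), (np.float64(7.0), np.float64(-0.4)), (np.float64(7.2), np.float64(0.1)), (np.float64(7.4), np.float64(-0.2)), (np.float64(7.6), np.float64(-0.2)), (np.float64(7.8), np.float64(0.5)), (np.float64(8.0), np.float64(3.8)), (np.float64(8.2), np.float64(3.9)), (np.float64(8.4), np.float64(5.9)), (np.float64(8.46), np.float64(8.0)), (np.float64(8.52), np.float64(10.9))] [0.5995647  0.03669837 0.03299916] 35.1083
10.072156219220469
(np.float64(188.1578947368421), np.float64(248.26315789473685), 19)
```

```bash
python3 - <<'E'
from h import *
f0=np.array([-.48,.37,.78]); p=bot.read_position(); a=np.arctan2(p[1]-K[1],p[0]-K[0])
a-=.06; bot.move_linear(kp(a),speed=.02); print(tang(bot.read_ft_force()-f0,a))
bot.wait(.2)
for _ in range(3): a+=.17; bot.move_linear(kp(a),speed=.05)
bot.move_linear(kp(a,.2-ZB),speed=.15)
bot.move_linear([.48,-.22,.22],speed=.25)
bot.wait(.2); print(disc(bot.camera("side")),bot.read_ft_force(),bot.read_clock()); save("end")
E
```

```text
6.039437359185248
(np.float64(188.13333333333333), np.float64(249.46666666666667), 30) [ 0.10518678  0.68021557 -0.26074359] 39.4833
```

View pics/end.png

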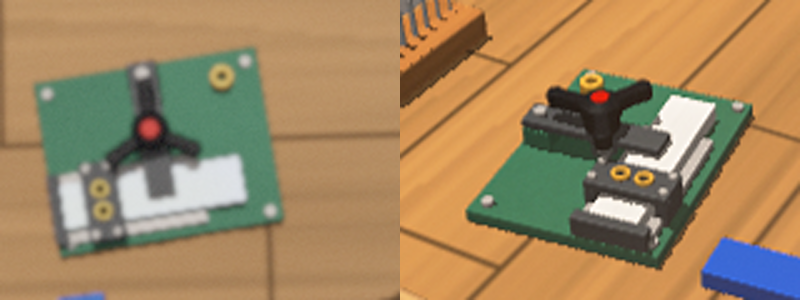

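The end picture shows the bar against the stop (top (70,200), side (617,210)). The knob is down with its disc at (149,128), the strap lies flat on the bar and the bushing hasn't moved. I'm handing it in.

```bash
python3 -c "
from cell import bot
print(bot.close_job())"
```

```text
the job is handed in; nothing more can be done
None
```

I slid the bar home against the stop, backed the knob off until it dropped onto its thread, then clamped the bar with a push of about 11 N and let go. I handed the job in about 40 s into the 67 s limit; no verdict came back, and I judged the clamping from that push and the pictures because I could not read the strap force directly.

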